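# Bolt the red-knobbed dice box

## Task

Bolt the dice box with the red pawn-shaped knob: lift its sliding bolt by the knob over the brass bump, slide it fully home through the steel keeper, and set it back down behind the bump before letting go. Leave the bolt of the blue-knobbed box where it is, and do not disturb the glass paperweight.

Things in the scene. Friction and masses are not known exactly. Their poses are not given: they have to be found in the camera images.
- red_knob (a point): Centre of the head of a red pawn-shaped knob on the bolt to lock: upright barrel 24 mm across, 22 mm high, top 15 mm above this point; 99 mm above the shelf when down. Bar top 31 mm below it. Axes: x locking direction (roughly away from the robot), y level across, z up. It cannot turn or tilt, only slide along x and lift along z. Close the fingers along y: both y sides are free.
- red_bolt (a joint): Travel (m) of that bolt along x: 0 unlocked, 0.060 fully home (end stops); starts at 0 to 0.010. Down, its foot is stopped at 0.018 by an 8 mm high square brass bump; lift 10 to 18 mm (stop at 20 mm) to carry it over; from 0.042 on it can be set fully down. Weight about 0.15 kg, no spring, 0.5 N friction. Lift has no catch: it drops by its own weight.
- blue_knob (a point): Same point on the blue knob of the other box; leave its bolt alone. Both boxes: bamboo, 250 (x) x 110 x 45 mm high, lid shut, fixed to the shelf, yaw within 20 degrees, one left, one right, at random. Over each 10 mm steel bar stand slotted arches 26 mm wide, 96 mm high over the shelf: a guide 35 mm behind (-x) and a steel keeper 99 mm ahead of the knob's place at travel 0.
- paperweight: Loose green glass paperweight, a dome 64 mm in diameter and 41 mm high, 0.25 kg, standing on the shelf between the two boxes. Origin at the centre of its underside. Not to be disturbed.

How it is judged:
On the way:
1. the red-knobbed bolt is lifted to clear the bump (knob point more than 6 mm up) (height (world z) of red_knob above 0.105 m), for 0.1 s.
At the end, for the whole second after the job is handed in: The red-knobbed bolt is home in its keeper (travel more than 48 of 60 mm), down on its track behind the bump (within 3 mm) and at rest (value of joint red_bolt above 0.048 m and height (world z) of red_knob below 0.102 m and velocity of joint red_bolt between -0.005 and 0.005 m/s); the robot touches nothing.
It fails at once if the blue-knobbed bolt is moved by more than 10 mm (distance of blue_knob from where it was at the start of the episode above 0.01 m).
It fails at once if the paperweight is moved by more than 20 mm (distance of paperweight from where it was at the start of the episode above 0.02 m).
It also fails if it takes over 32 s, if anything falls off the work surface, if the arm or the gripper's body presses on something with over 40 N, if the wrist force passes 120 N, or if a joint passes its speed limit or range.

## Robot

A 6-joint arm with a two-finger parallel gripper is mounted at the origin on the work surface. World frame = base frame: x ahead of the robot, y to its left, z up, the work surface at z = 0. Lengths are in m, angles in rad, forces in N, time in s.
With the tool pointing down it reaches from about 0.35 to 0.775 m from the base axis. Payload 5.5 kg.
Tool frame: the origin (TCP) lies at the very end of the fingers, on their centre line; the grasp point (between the pads) lies 19 mm behind it; z points along the fingers, y is the line along which they close (so a half turn about z gives the same grasp; the last joint's range is limited). The gripper opens to 85 mm and grips with 20 to 120 N. Pads are 22 mm wide; open, the fingers measure 114 mm over their backs; the gripper's body (76 mm by 85 mm) begins 54 mm behind the grasp point. The pads swing forward as they close: fully open they stand 13 mm farther back than shut.
Start: joints at [-1.328, 0.313, 0.046, 1.304, 0, 1.431], TCP at [0.215, -0.533, 0.231] pointing down, gripper open.
Joint ranges: [-2.76, 2.76], [-0.86, 1.69], [-1.03, 1.26], [-2.2, 2.34], [-1.47, 1.5], [-3.14, 3.14]. Speed limits (rad/s): [2.57, 2.57, 3.14, 3.14, 3.14, 3.14].

## Interface

Orientations are given as a unit quaternion [w, x, y, z].
In Python, from workcell import env gives the robot as it stands. The module is installed in compiled form; this text tells all that it offers.
- The arm moves only by the tool jog_arm, never from a script. Its argument "rows" is a list of rows, each a list of 6 numbers: the shift along the world's x, y, z in units of 40 mm (1.0 is 40 mm), then the turn, a rotation vector about the world's x, y, z in units of 6 degrees (1.0 is 6 degrees). In form: [[x, y, z, wx, wy, wz], ...]. A call has 1 to 12 rows; each row is the pose to reach, as a shift and turn from the pose commanded when the call began; what a row does not reach only later rows make up. A row lasts 1/12 s, in which the tool goes at most 41.7 mm and 7.16 degrees, less where a joint would pass 70% of its speed; a pose out of reach is approached as far as the arm can. A call with a gripper value outside its range is refused whole. "jaw" is the gripper command: -1 is fully open, 1 is shut, values between are in proportion, set as the call begins (left out, the last holds). The fingers move at their own pace and stop on an object; "force" is the grip in N (left out, the last holds). Time passes only in rows, so rows that repeat a pose let the fingers close. It gives the time, the measured TCP pose, the force, the opening and the grip force at its end, in the units of the state.
- env.get_state(): the state, without advancing time (a new reading comes with each control period).
- env.read_camera(name): name is "scene" or "top"; returns a dict with "pixels" (480x640x3 uint8, red, green, blue), "mtx" (3x3 intrinsics, pixels), "k1" (the pictures are not rectified: a ray, as slopes to the right and down, at radius r is drawn at 1 + k1 r^2 times it, then the intrinsics apply), "cam_to_world" (4x4, takes a point from camera to world coordinates). Camera axes: x right, y up, looking along -z (the intrinsics and any distortion apply to the point x, -y, -z); pixel columns grow to the right and rows downward; lengths in m; the calibration is good to about 2 mm. A picture is of the moment at which its call begins. There is no depth.
- env.hand_in(): hands the job in; it is judged then, once.
The state is a dict: "clock": time; "joint_pos": joint angles; "qvel": joint speeds; "tau": joint torques, N m; "tcp_pos": TCP position; "orientation": TCP orientation; "wrist_force": force on the tool from outside, world axes, zero at the start; "ft_torque": the same for the moment, N m; "finger_gap": finger opening in m; "grip_force": force on a finger pad.
Only numpy, scipy, OpenCV 4.12 (cv2) and the standard library are available. Lean on these libraries where they do the work, as an engineer would, in place of code of your own. Each camera call takes 0.05 s, during which the arm holds its last target. There are 200 camera calls.

## Working session

There is one attempt and no reset: what is moved stays moved. The work goes in short steps, Python scripts to look and compute and a tool call to move; the robot and the scene stay as the last step left them, time stands still between calls to the robot, and variables do not carry over. Pictures are saved under pics/ and viewed, at most 10 in all, crops included, and the job is handed in when it is done.

Besides the shell and the picture viewer there is one more tool, called after ">>>" by a JSON object that holds its "method" and its "body". jog_arm: Moves the arm, as the interface text tells. Its arguments: {"type":"object","properties":{"rows":{"type":"array","items":{"type":"array","items":{"type":"number"}}},"jaw":{"type":"number"},"force":{"type":"number"}},"required":["rows"]}

```bash
mkdir -p pics
cat > h.py <<'E'
import numpy as np, cv2
from workcell import env
def snap(cam,fn):
    d=env.read_camera(cam); cv2.imwrite('pics/'+fn,d['pixels'][:,:,::-1]); return d
def at(d,u,v,z):
    K=d['mtx']; p=cv2.undistortPoints(np.array([[[u,v]]],float),K,np.array([d['k1'],0,0,0.]))[0,0] 
    T=d['cam_to_world']; r=T[:3,:3]@np.array([p[0],-p[1],-1]); o=T[:3,3]
    return o+r*(z-o[2])/r[2]
E
python3 - <<'E'
from h import *
for c in('top','scene'):
    d=snap(c,c+'0.png'); print(d['k1'],d['cam_to_world'].round(3).tolist())
E
```

```text
-0.06944519107855457 [[0.007, 0.987, -0.158, 0.408], [-1.0, 0.005, -0.01, -0.009], [-0.009, 0.158, 0.987, 0.725], [0.0, 0.0, 0.0, 1.0]]
-0.14349694378146563 [[0.438, -0.656, 0.615, 1.043], [0.899, 0.328, -0.291, -0.236], [-0.01, 0.68, 0.733, 0.701], [0.0, 0.0, 0.0, 1.0]]
```

View pics/top0.png

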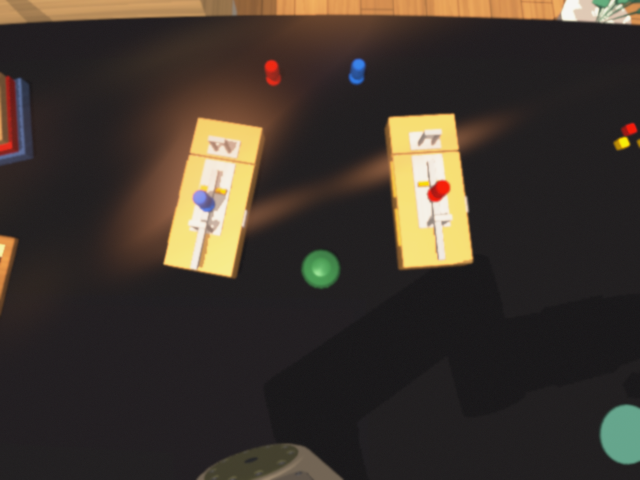

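View pics/scene0.png

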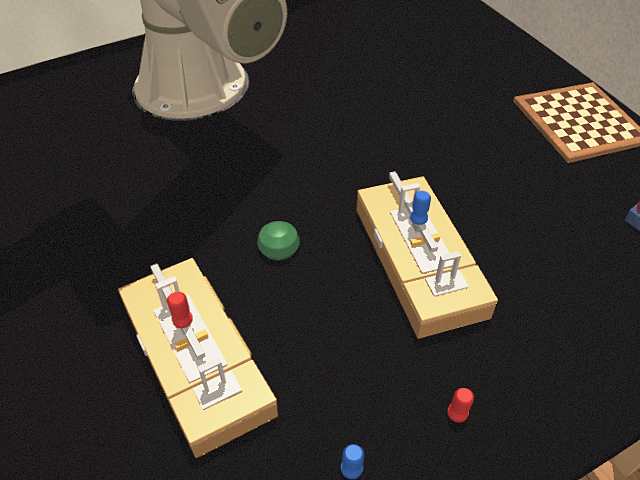

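The red box is on the right. Its knob is at about (438,190) in the top view and (179,308) in the scene view. The paperweight stands between the boxes.

```bash
cat >> h.py <<'E'
def ray(d,u,v):
    o=d['cam_to_world'][:3,3]; r=at(d,u,v,0)-o; return o,r/np.linalg.norm(r)
def tri(ps):
    A=0;b=0
    for d,u,v in ps:
        o,r=ray(d,u,v); P=np.eye(3)-np.outer(r,r); A=A+P; b=b+P@o
    return np.linalg.solve(A,b)
def red(d,box):
    x0,y0,x1,y1=box; p=d['pixels'][y0:y1,x0:x1].astype(int)
    m=((p[...,0]>110)&(p[...,1]<60)&(p[...,2]<60)).astype(np.uint8)
    n,l,s,c=cv2.connectedComponentsWithStats(m); i=1+s[1:,4].argmax()
    return c[i]+[x0,y0],s[i]+[x0,y0,0,0,0]
E
python3 - <<'E'
from h import *
t=env.read_camera('top');s=env.read_camera('scene')
a,sa=red(t,(400,150,480,230));b,sb=red(s,(140,270,220,340))
print(a,sa,b,sb,tri([(t,*a),(s,*b)]))
for uv in [(399,269),(388,117),(472,262),(455,115)]: print(uv,at(t,*uv,.045).round(4))
print('bar end',at(t,441,258,.066),'guide~',at(t,437,219,.08),'keeper',at(t,426,137,.08))
print(env.get_state())
for n,d,x0,y0 in(('t',t,370,100),('s',s,100,240)):
    cv2.imwrite(f'pics/c{n}.png',cv2.resize(d['pixels'][y0:y0+180,x0:x0+200,::-1],None,fx=3,fy=3,interpolation=2))
A=cv2.imread('pics/ct.png')
E
```

```text
[438.16988417 190.57142857] [429 181  20  20 259] [180.1483871  313.32688172] [167 293  25  35 465] [ 0.58492346 -0.19400034  0.08432558]
(399, 269) [ 0.4685 -0.1396  0.045 ]
(388, 117) [ 0.7214 -0.1283  0.045 ]
(472, 262) [ 0.4799 -0.2557  0.045 ]
(455, 115) [ 0.7265 -0.2411  0.045 ]
bar end [ 0.48362693 -0.20037238  0.066     ] guide~ [ 0.5413762  -0.19259161  0.08      ] keeper [ 0.67242124 -0.18105952  0.08      ]
{'clock': 0.2, 'joint_pos': array([-1.32761285e+00,  3.13706942e-01,  4.54407705e-02,  1.30360926e+00,
        1.45838251e-05,  1.43118228e+00]), 'qvel': array([ 0.00018285, -0.0025223 ,  0.00349421,  0.00149617,  0.00025548,
        0.00214698]), 'tau': array([ 7.96051813e-05, -4.80541384e+01,  2.98522496e+01,  1.36500699e-02,
       -1.81138425e-04, -9.21394331e-06]), 'tcp_pos': array([ 0.21469014, -0.53310704,  0.2307647 ]), 'orientation': array([-5.39204317e-04,  9.81738964e-01,  1.90232269e-01, -2.06458268e-05]), 'wrist_force': array([0.95137836, 0.34275744, 0.48613679]), 'ft_torque': array([0.01549757, 0.06644205, 0.02931954]), 'grip_force': 0.0, 'finger_gap': 0.08560119376878376}
```

View pics/ct.png

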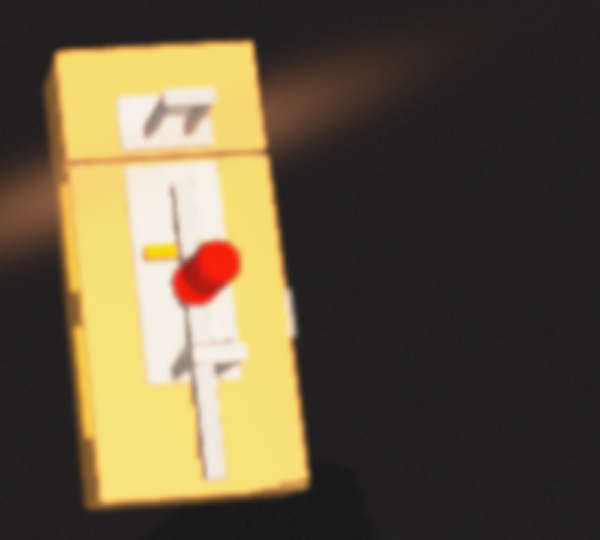

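The crop shows the knob's top disc at (442,187.7), the guide's top at (443,217.3) and the keeper's top at (433,132.7), in full-image pixels.

Run:
```python
from h import *
t=env.read_camera('top')
f=lambda x,y,z:at(t,370+(x-1)/3,100+(y-1)/3,z)
k=f(216,263,.114);g=f(219,352,.096);p=f(189,98,.096);a=f(253,42,.045);b=f(308,487,.045);c=f(170,52*0+46,.045)
print('knob',k,'guide',g,'keep',p)
for q,w in((g,p),(b,a),(f(212,475,.068),f(175,190,.068))): d=w-q; print(np.degrees(np.arctan2(d[1],d[0])),np.linalg.norm(d))
from scipy.spatial.transform import Rotation as R
o=env.get_state()['orientation'];r=R.from_quat(o[[1,2,3,0]]).as_matrix();print(r.round(3))
```

```text
knob [ 0.58135778 -0.19173909  0.114     ] guide [ 0.54114198 -0.19661552  0.096     ] keep [ 0.67357297 -0.1874155   0.096     ]
3.9739690540553134 0.1327501705637833
3.8214525960022496 0.2495632251994639
4.998582722552002 0.1511134361582235
[[ 0.928  0.374 -0.   ]
 [ 0.374 -0.928  0.001]
 [ 0.    -0.001 -1.   ]]
```

>>> {"method": "jog_arm", "body": {"rows": [[0.2, 0.2, 0, 0, 0, -0.1], [0.7, 0.65, 0, 0, 0, -0.3], [1.2, 1.1, 0, 0, 0, -0.5], [1.7, 1.6, 0, 0, 0, -0.75], [2.2, 2.05, 0, 0, 0, -1], [2.7, 2.5, 0, 0, 0, -1.2], [3.2, 3, 0, 0, 0, -1.4], [3.7, 3.45, 0, 0, 0, -1.6], [4.2, 3.9, 0, 0, 0, -1.8], [4.7, 4.4, 0, 0, 0, -2], [5.2, 4.85, 0, 0, 0, -2.2], [5.7, 5.3, 0, 0, 0, -2.4]], "jaw": -1, "force": 40}}

```text
clock: 1.25
tcp_pos: [0.4436, -0.3203, 0.2313]
orientation: [0.0, 0.998, 0.065, -0.0]
wrist_force: [-1.1, -0.7, -0.1]
finger_gap: 0.0856
grip_force: 0.0
```

>>> {"method": "jog_arm", "body": {"rows": [[0.5, 0.45, 0, 0, 0, -0.2], [1, 0.95, 0, 0, 0, -0.3], [1.5, 1.4, 0, 0, 0, -0.4], [2, 1.85, 0, 0, 0, -0.5], [2.5, 2.3, 0, 0, 0, -0.6], [3, 2.8, 0, 0, 0, -0.6], [3.3, 3.1, 0, 0, 0, -0.6], [3.45, 3.2, 0, 0, 0, -0.6], [3.45, 3.2, -0.5, 0, 0, -0.6], [3.45, 3.2, -1, 0, 0, -0.6], [3.45, 3.2, -1.3, 0, 0, -0.6], [3.45, 3.2, -1.3, 0, 0, -0.6]]}}

```text
clock: 2.25
tcp_pos: [0.5787, -0.1931, 0.1761]
orientation: [-0.001, 0.999, 0.034, -0.003]
wrist_force: [-0.5, -0.0, 0.3]
finger_gap: 0.0854
grip_force: 0.0
```

Run:
```python
from h import *
d=snap('scene','s1.png');t=snap('top','t1.png')
cv2.imwrite('pics/s1c.png',cv2.resize(d['pixels'][120:420,60:340,::-1],None,fx=2,fy=2))
s=env.get_state();print(s['clock'],s['tcp_pos'],s['orientation'])
```

```text
2.35 [ 0.5801241  -0.19380708  0.17914424] [-1.64377651e-04  9.99422342e-01  3.39786391e-02 -6.38734754e-04]
```

View pics/s1c.png

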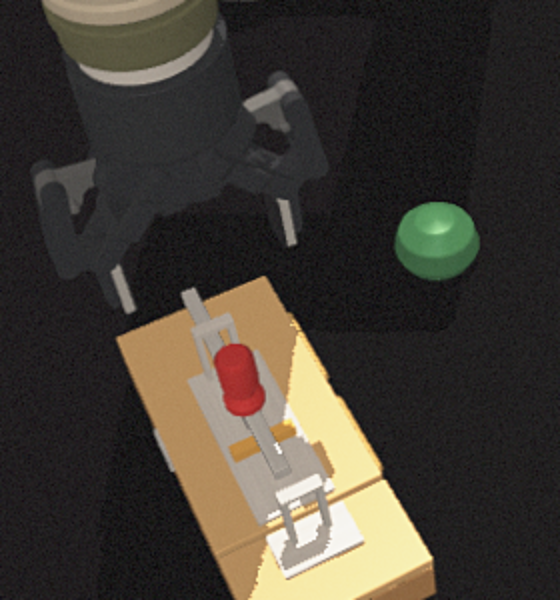

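The open fingers straddle the knob line, with tips at crop (130,308) and (292,243) and the knob's top at (237,355). Next I descend and close.

>>> {"method": "jog_arm", "body": {"rows": [[0, 0, -0.3, 0, 0, 0], [0, 0, -0.7, 0, 0, 0], [0, 0, -1.1, 0, 0, 0], [0, 0, -1.5, 0, 0, 0], [0, 0, -1.9, 0, 0, 0], [0, 0, -2.2, 0, 0, 0], [0, 0, -2.4, 0, 0, 0], [0, 0, -2.4, 0, 0, 0], [0, 0, -2.4, 0, 0, 0]]}}

```text
clock: 3.1
tcp_pos: [0.5811, -0.1938, 0.0841]
orientation: [0.0, 0.999, 0.034, 0.0]
wrist_force: [-0.2, -0.5, -0.1]
finger_gap: 0.0851
grip_force: 0.0
```

>>> {"method": "jog_arm", "body": {"rows": [[0, 0, 0, 0, 0, 0], [0, 0, 0, 0, 0, 0], [0, 0, 0, 0, 0, 0], [0, 0, 0, 0, 0, 0], [0, 0, 0, 0, 0, 0], [0, 0, 0, 0, 0, 0], [0, 0, 0, 0, 0, 0], [0, 0, 0, 0, 0, 0], [0, 0, 0, 0, 0, 0], [0, 0, 0, 0, 0, 0]], "jaw": 1, "force": 40}}

```text
clock: 3.93
tcp_pos: [0.5811, -0.1932, 0.0839]
orientation: [-0.0, 0.999, 0.034, 0.0]
wrist_force: [-0.7, 3.3, 6.1]
finger_gap: 0.0225
grip_force: 39.5
```

Run:
```python
from h import *
d=snap('scene','s2.png')
cv2.imwrite('pics/s2c.png',cv2.resize(d['pixels'][160:420,80:320,::-1],None,fx=2,fy=2))
```

```text
(no output)
```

View pics/s2c.png

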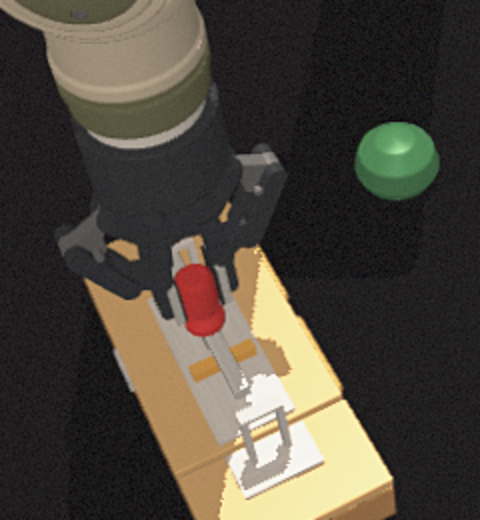

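The fingers hold the knob. Next I lift 14 mm.

>>> {"method": "jog_arm", "body": {"rows": [[0, 0, 0.1, 0, 0, 0], [0, 0, 0.2, 0, 0, 0], [0, 0, 0.3, 0, 0, 0], [0, 0, 0.35, 0, 0, 0], [0, 0, 0.35, 0, 0, 0], [0, 0, 0.35, 0, 0, 0]]}}

```text
clock: 4.48
tcp_pos: [0.5806, -0.1932, 0.0972]
orientation: [-0.0, 0.999, 0.034, -0.0]
wrist_force: [0.6, 2.1, -2.3]
finger_gap: 0.0229
grip_force: 39.4
```

Run:
```python
from h import *
d=snap('scene','s3.png')
cv2.imwrite('pics/s3c.png',cv2.resize(d['pixels'][250:410,130:290,::-1],None,fx=3.5,fy=3.5))
o=cv2.imread('pics/s2.png')[:,:,::-1]
print(red({'pixels':o},(150,270,230,345)),red(d,(150,260,230,345)))
```

```text
(array([179.63907285, 309.43211921]), array([167, 292,  25,  36, 604])) (array([177.62540193, 302.68649518]), array([165, 285,  25,  37, 622]))
```

View pics/s3c.png

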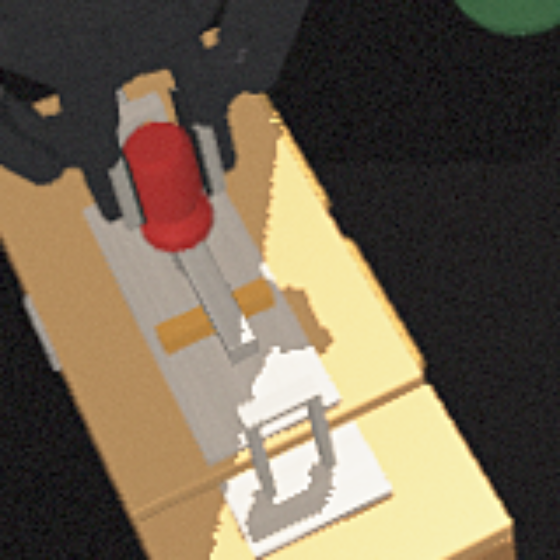

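The bolt is lifted, with the foot visibly higher and the knob about 7 px up. I add 2 mm and slide it along the 4° yaw direction.

>>> {"method": "jog_arm", "body": {"rows": [[0, 0, 0.05, 0, 0, 0], [0.15, 0.01, 0.05, 0, 0, 0], [0.3, 0.02, 0.05, 0, 0, 0], [0.45, 0.03, 0.05, 0, 0, 0], [0.6, 0.04, 0.05, 0, 0, 0], [0.75, 0.05, 0.05, 0, 0, 0], [0.75, 0.05, 0.05, 0, 0, 0]]}}

```text
clock: 5.12
tcp_pos: [0.6123, -0.191, 0.0991]
orientation: [-0.0, 0.999, 0.035, 0.001]
wrist_force: [0.1, 3.0, -2.2]
finger_gap: 0.0229
grip_force: 39.4
```

>>> {"method": "jog_arm", "body": {"rows": [[0.15, 0.01, 0, 0, 0, 0], [0.3, 0.02, 0, 0, 0, 0], [0.45, 0.035, 0, 0, 0, 0], [0.55, 0.04, 0, 0, 0, 0], [0.58, 0.04, 0, 0, 0, 0], [0.58, 0.04, 0, 0, 0, 0], [0.58, 0.04, 0, 0, 0, 0]]}}

```text
clock: 5.7
tcp_pos: [0.6332, -0.1895, 0.0987]
orientation: [-0.0, 0.999, 0.034, -0.001]
wrist_force: [-3.3, 3.8, -1.7]
finger_gap: 0.0227
grip_force: 39.4
```

Run:
```python
from h import *
d=snap('scene','s4.png')
cv2.imwrite('pics/s4c.png',cv2.resize(d['pixels'][250:410,130:290,::-1],None,fx=3.5,fy=3.5))
print(red(d,(150,260,250,385)))
```

```text
(array([194.83388158, 333.93914474]), array([182, 317,  26,  37, 608]))
```

View pics/s4c.png

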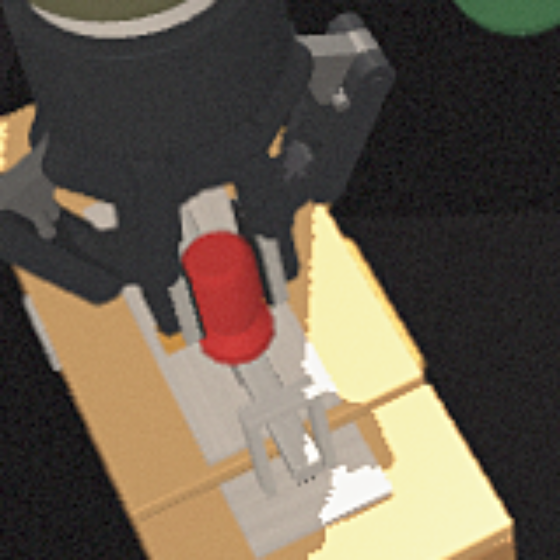

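The bar tip is through the keeper and the force along x suggests the end stop. Next I lower it to its original height.

>>> {"method": "jog_arm", "body": {"rows": [[0, 0, -0.08, 0, 0, 0], [0, 0, -0.16, 0, 0, 0], [0, 0, -0.24, 0, 0, 0], [0, 0, -0.32, 0, 0, 0], [0, 0, -0.37, 0, 0, 0], [0, 0, -0.4, 0, 0, 0], [0, 0, -0.4, 0, 0, 0], [0, 0, -0.4, 0, 0, 0]]}}

```text
clock: 6.42
tcp_pos: [0.6333, -0.1896, 0.0839]
orientation: [-0.0, 0.999, 0.034, -0.0]
wrist_force: [-5.2, 5.0, 2.4]
finger_gap: 0.0227
grip_force: 39.8
```

Run:
```python
from h import *
d=snap('scene','s5.png'); p,_=red(d,(150,260,250,385)); print(p,_)
o=cv2.imread('pics/s2.png')[:,:,::-1]; q,_=red({'pixels':o},(150,270,230,345))
a,b=at(d,*q,.099),at(d,*p,.099); print(a,b,b-a,np.linalg.norm(b-a))
```

```text
[196.69163763 340.39721254] [184 324  25  36 574]
[ 0.59063675 -0.19285133  0.099     ] [ 0.64064751 -0.18881114  0.099     ] [0.05001076 0.00404018 0.        ] 0.05017368675384824
```

The bolt is down, since the force has gone to a slight upward push. The knob moved about 50 mm. I release and retreat upward.

>>> {"method": "jog_arm", "body": {"rows": [[0, 0, 0, 0, 0, 0], [0, 0, 0, 0, 0, 0], [0, 0, 0, 0, 0, 0], [0, 0, 0, 0, 0, 0], [0, 0, 0, 0, 0, 0], [0, 0, 0, 0, 0, 0], [0, 0, 0, 0, 0, 0], [0, 0, 0, 0, 0, 0]], "jaw": -1}}

```text
clock: 7.13
tcp_pos: [0.634, -0.1899, 0.0833]
orientation: [0.0, 0.999, 0.034, 0.0]
wrist_force: [-0.8, -0.0, 0.1]
finger_gap: 0.0854
grip_force: 0.0
```

>>> {"method": "jog_arm", "body": {"rows": [[0, 0, 0.3, 0, 0, 0], [0, 0, 0.7, 0, 0, 0], [0, 0, 1.2, 0, 0, 0], [0, 0, 1.7, 0, 0, 0], [0, 0, 2.2, 0, 0, 0], [0, 0, 2.6, 0, 0, 0], [-0.5, 0, 3, 0, 0, 0], [-1, 0, 3.2, 0, 0, 0], [-1.5, 0, 3.2, 0, 0, 0], [-2, 0, 3.2, 0, 0, 0], [-2, 0, 3.2, 0, 0, 0], [-2, 0, 3.2, 0, 0, 0]]}}

```text
clock: 8.13
tcp_pos: [0.5534, -0.1899, 0.2119]
orientation: [0.0, 0.999, 0.034, 0.0]
wrist_force: [0.3, -0.2, -0.4]
finger_gap: 0.0854
grip_force: 0.0
```

Run:
```python
from h import *
d=snap('scene','s6.png'); p,b=red(d,(150,260,250,385)); print(p,b)
cv2.imwrite('pics/s6c.png',cv2.resize(d['pixels'][180:410,60:340,::-1],None,fx=2.5,fy=2.5))
```

```text
[197.0376569 345.4916318] [184 326  25  34 478]
```

View pics/s6c.png

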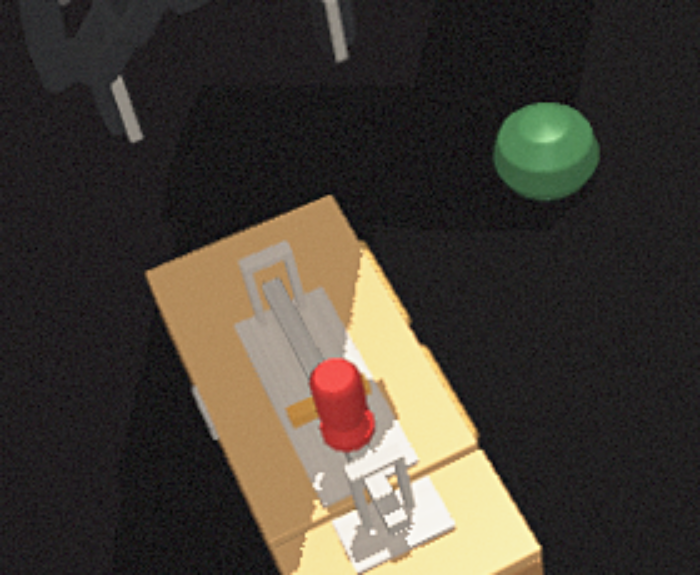

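The knob stands ahead of the bump with the bar tip through the keeper and the fingers clear. I check travel and height numerically against the start, then hand in if they are good.

Run:
```python
from h import *
d=env.read_camera('scene');t=env.read_camera('top')
o=cv2.imread('pics/scene0.png')[:,:,::-1]; to=cv2.imread('pics/top0.png')[:,:,::-1]
def P(pix,dd,box):
    _,b=red({'pixels':pix},box); return b
a=P(o,d,(140,270,220,340));b=P(d['pixels'],d,(150,260,250,385)); print(a,b)
K=d['mtx'];T=np.linalg.inv(d['cam_to_world'])
def proj(X):
    c=T[:3,:3]@X+T[:3,3]; p=np.array([c[0],-c[1]])/-c[2]; p*=1+d['k1']*(p@p); return K[:2,:2]@p+K[:2,2]
X=np.array([.581,-.193,.112]);u=np.array([np.cos(.07),np.sin(.07),0])
J=np.c_[[(proj(X+e*.05)-proj(X))/.05 for e in(u,np.array([0,0,1.]))]].T
for s,e in (((a[0]+a[2]/2,a[1]),(b[0]+b[2]/2,b[1])),((a[0]+a[2]/2,a[1]+a[3]),(b[0]+b[2]/2,b[1]+b[3]))): print('dtravel,dz',np.linalg.lstsq(J,np.array(e)-s,rcond=None)[0])
print(proj(X+u*.05),proj(X))
tt=t['pixels'][100:280,370:570,::-1]
cv2.imwrite('pics/t6c.png',cv2.resize(tt,None,fx=3,fy=3,interpolation=2))
```

```text
[167 293  25  35 463] [184 326  25  34 470]
dtravel,dz [ 0.04951962 -0.00480719]
dtravel,dz [ 0.05138112 -0.00076304]
[191.59439968 327.84380835] [175.16367336 297.09774256]
```

View pics/t6c.png

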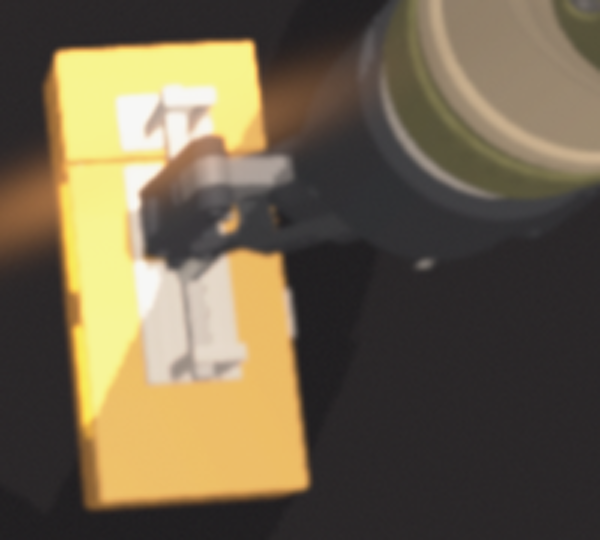

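Travel grew by about 50–52 mm from a start of at least 0, so it should be over 48 mm, and the height is back at the start level.

```bash
python3 -c "
from workcell import env
print(env.hand_in())"
```

```text
the job is handed in; nothing more can be done
None
```

The red-knobbed bolt was lifted over the bump, slid about 50–52 mm through the keeper, set down behind the bump and released; the job is handed in, but hand-in returned no verdict, so whether it passed is not confirmed.

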